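# Fetch the hemmed-in sequin jar from the bottle carrier

### The arm

A 7-joint arm with a two-finger parallel gripper is mounted at the origin on the work surface. World frame = base frame: x ahead of the robot, y to its left, z up, the work surface at z = 0. Lengths are in m, angles in rad, forces in N, time in s.
With the tool pointing down it reaches from about 0.35 to 0.9 m from the base axis. Payload 7.2 kg.
Tool frame: the origin (TCP) lies on the centre line of the jaws, within the pads' length; the fingertips stand 11 mm ahead of it and the grasp point (between the pads) lies 8 mm behind it; z points along the fingers, y is the line along which they close (so a half turn about z gives the same grasp; the last joint's range is limited). The gripper opens to 88 mm and grips with 3 to 60 N. Pads are 20 mm wide; open, the fingers measure 115 mm over their backs; the gripper's body (75 mm by 178 mm) begins 61 mm behind the grasp point.
Start: joints at [1.259, 0.411, -0.013, 1.596, 0.006, 1.134, -0.082], TCP at [0.151, -0.607, 0.195] pointing down, gripper open.
Joint ranges: [-2.95, 2.95], [-0.29, 1.99], [-1.47, 1.44], [0.14, 2.54], [-1.03, 4.17], [0.13, 1.85], [-2.86, 2.86]. Speed limits (rad/s): [2.39, 2.39, 3.01, 3.01, 3.14, 3.14, 3.14].

### API

Orientations are given as [roll, pitch, yaw] about the fixed x, y, z axes, in that order (R = Rz(yaw) Ry(pitch) Rx(roll)).
In Python, from workcell import manip gives the robot as it stands.
- The arm moves only by the tool move_arm, never from a script. Its argument "deltas" is a list that holds one entry, the list of rows, each a list of 5 numbers: the finger opening in m, from 0 to 0.0878, then the shift along the tool's x, y, z in m, then the turn about the tool's z in rad. In form: [[[jaw, x, y, z, turn], ...]]. A call has exactly 8 rows; each row shifts and turns the commanded pose from where the row before left it, along the tool's axes as they then stand; what a row does not reach is not made up. A row lasts 1/12 s, in which the tool goes at most 41.7 mm and 7.16 degrees, less where a joint would pass 70% of its speed; a pose out of reach is approached as far as the arm can. A call is refused whole if a number of a shift passes 0.0417 or a number of a turn 0.125, either way. A call with a gripper value outside its range is refused whole. The fingers move at their own pace and stop on an object; the grip force is fixed at half the most. Time passes only in rows, so rows that do not move let the fingers close, or fill a call up. It gives the time, the measured TCP pose, the force, the opening and the grip force at its end, in the units of the state.
- manip.state(): the state, without advancing time (a new reading comes with each control period).
- manip.snapshot(name): name is "side" or "top"; returns (picture, depth): 384x512x3 uint8, red, green, blue; 384x512 float32, m along the optical axis (not along the pixel's ray), 0 where there is no reading.
- manip.camera_params(name): a dict with "fx", "fy", "cx", "cy" (pixels), "origin" and "attitude" of the camera in the world. Camera axes: x right, y down, z forward; pixel columns grow to the right and rows downward; lengths in m; the calibration is good to about 2 mm. A picture is of the moment at which its call begins. camera_params takes no time and is no camera call.
- manip.finish_job(): hands the job in; it is judged then, once.
The state is a dict: "time": time; "joints": joint angles; "joint_vel": joint speeds; "tau": joint torques, N m; "eef_pos": TCP position; "tool_rot": TCP orientation; "force": force on the tool from outside, world axes, zero at the start; "wrist_torque": the same for the moment, N m; "opening": opening from 0.0 (shut) to 1.0 (fully open); "grip_force": force on a finger pad.
Only numpy, scipy, OpenCV 4.12 (cv2) and the standard library are available. Lean on these libraries where they do the work, as an engineer would, in place of code of your own. Each camera call takes 0.05 s, during which the arm holds its last target. There are 200 camera calls.

### The job

The squat white-lidded jar of gilt sequins is needed for the repair, but it is hemmed in at the back of the teal bottle carrier by three tall amber bottles. Stand all three bottles in the empty white spill tray, then fetch the jar and stand it in the middle of the white tile, and finally put every bottle back upright in the carrier on the very place it came from (tell them apart by the cap colour). Set the glass down gently, never dropping or tipping it, and leave the two small vials in the carrier undisturbed.

Things in the scene. Friction and masses are not known exactly. Their poses are not given: they have to be found in the camera images.
- bottle_yellow_center (a point): Amber glass bottle with a yellow screw cap and cream label; point half-way up its axis, 57.5 mm above the base, z up. 115 mm tall; body 48 mm wide up to 64 mm, then shoulder and 22 mm neck from 79 mm up; cap 28 mm wide, 93 to 115 mm above the base: grip it by the cap. About 0.17 kg. It starts on one of the carrier's three bottle places (which one varies) and must return to that one.
- bottle_blue_center (a point): Amber glass bottle with a blue screw cap and cream label; point half-way up its axis, 57.5 mm above the base, z up. 115 mm tall; body 48 mm wide up to 64 mm, then shoulder and 22 mm neck from 79 mm up; cap 28 mm wide, 93 to 115 mm above the base: grip it by the cap. About 0.17 kg. It starts on one of the carrier's three bottle places (which one varies) and must return to that one.
- bottle_red_center (a point): Amber glass bottle with a red screw cap and cream label; point half-way up its axis, 57.5 mm above the base, z up. 115 mm tall; body 48 mm wide up to 64 mm, then shoulder and 22 mm neck from 79 mm up; cap 28 mm wide, 93 to 115 mm above the base: grip it by the cap. About 0.17 kg. It starts on one of the carrier's three bottle places (which one varies) and must return to that one.
- jar_center (a point): Squat jar: gold body 52 mm wide, white lid 54 mm wide (32 to 49 mm above the base) with a gold dot; 49 mm tall, about 0.12 kg. Point half-way up its axis, 24.5 mm above the base, z up. It starts mid back row of the carrier, 5 mm from each bottle and 5 mm from the back wall: fingers fit only along the carrier's y, once the bottles are gone.
- carrier: Teal open carrier, fixed. Origin on the table near its middle, x to its back wall (away from the robot, turned up to 0.35 rad), y left. Floor 6 mm high; inside x -62 to 60, y -91 to 91 mm; walls: front 18, sides 23, back 43 mm above the table. Places (cream rings, x y in mm): jar 29 0; bottles 29 55, 29 -55, -26 0; vials stand at -26 58 and -26 -58.
- spill_tray: Empty white plastic tray, fixed, lying left or right of the carrier, opposite the tile. Origin on the table under its centre, x along its length, z up. 208 (x) by 128 mm, 222 by 142 over the flange, walls 4 mm thick and 14 mm high, floor 4 mm above the table. The three bottles fit in a row along x, 60 to 65 mm apart.
- tile: White square ceramic tile, 100 by 100 mm, top 7 mm above the table, fixed, on a slightly larger cork backing. Origin on the table under its centre, z up. The jar belongs in its middle.
- vial_a_center (a point): Centre (half-way up) of a small metallic-silver vial with a black lid, 23 mm in diameter, 48 mm tall, standing in a front corner of the carrier (the left one), 58 mm from the front bottle's axis. Bystander: leave it standing where it is.
- vial_b_center (a point): Centre (half-way up) of a small metallic-silver vial with a black lid, 23 mm in diameter, 48 mm tall, standing in a front corner of the carrier (the right one), 58 mm from the front bottle's axis. Bystander: leave it standing where it is.
Mind the look-alikes: they are no part of the job. What is shaped like the part that bears jar_center but black or red is not meant. Leave any green look-alike of the part that bears vial_a_center alone.

How it is judged:
On the way, in this order (a step that is already met when the one before it is completed fails the run):
1. all three bottles stand upright in the spill tray, released, with the jar not yet moved (x of bottle_yellow_center in the frame of spill_tray between -0.085 and 0.085 m and y of bottle_yellow_center in the frame of spill_tray between -0.045 and 0.045 m and z of each of bottle_yellow_center, bottle_blue_center, bottle_red_center in the frame of spill_tray below 0.068 m and linear speed of each of bottle_yellow, bottle_blue, bottle_red below 0.02 m/s and angle between each of bottle_yellow_center, bottle_blue_center, bottle_red_center's own z axis and vertical below 0.1 rad and contact force between each of bottle_yellow, bottle_blue, bottle_red and the fingers below 0.1 N and x of bottle_blue_center in the frame of spill_tray between -0.085 and 0.085 m and y of bottle_blue_center in the frame of spill_tray between -0.045 and 0.045 m and x of bottle_red_center in the frame of spill_tray between -0.085 and 0.085 m and y of bottle_red_center in the frame of spill_tray between -0.045 and 0.045 m and distance of jar_center from where it was at the start of the episode below 0.02 m), for 0.2 s.
2. the jar stands in the middle of the tile, released (horizontal distance between jar_center and tile below 0.015 m and z of jar_center in the frame of tile below 0.037 m and linear speed of jar below 0.02 m/s and angle between jar_center's own z axis and vertical below 0.1 rad and contact force between jar and the fingers below 0.1 N), for 0.2 s.
At the end, for the whole second after the job is handed in: Each of the three bottles stands upright and at rest within 12 mm of where it stood at the start, the jar stands upright at rest on the tile with its axis within 15 mm of the tile's centre, both vials stand within 12 mm of where they were, and everything is released (all of step 2 and distance of each of bottle_yellow_center, bottle_blue_center, bottle_red_center, vial_a_center, vial_b_center from where it was at the start of the episode below 0.012 m and linear speed of each of bottle_yellow, bottle_blue, bottle_red below 0.02 m/s and angle between each of bottle_yellow_center, bottle_blue_center, bottle_red_center, vial_a_center, vial_b_center's own z axis and vertical below 0.1 rad); the robot touches nothing.
It fails at once if a bottle or the jar is tipped by more than about 35 degrees (angle between any of bottle_yellow_center, bottle_blue_center, bottle_red_center, jar_center's own z axis and vertical above 0.6 rad).
It fails at once if a bottle or the jar is dropped (falls free for more than about 1 cm) ((linear speed of bottle_yellow above 0.45 m/s and contact force between bottle_yellow and the fingers below 0.01 N) or (linear speed of bottle_blue above 0.45 m/s and contact force between bottle_blue and the fingers below 0.01 N) or (linear speed of bottle_red above 0.45 m/s and contact force between bottle_red and the fingers below 0.01 N) or (linear speed of jar above 0.45 m/s and contact force between jar and the fingers below 0.01 N)).
It fails at once if a vial in the carrier is knocked over or pushed more than 12 mm (distance of any of vial_a_center, vial_b_center from where it was at the start of the episode above 0.012 m or angle between any of vial_a_center, vial_b_center's own z axis and vertical above 0.4 rad).
It also fails if it takes over 144 s, if anything falls off the work surface, if the arm or the gripper's body presses on something with over 40 N, if the wrist force passes 120 N, or if a joint passes its speed limit or range.

## Working session

There is one attempt and no reset: what is moved stays moved. The work goes in short steps, Python scripts to look and compute and a tool call to move; the robot and the scene stay as the last step left them, time stands still between calls to the robot, and variables do not carry over. Pictures are saved under pics/ and viewed, at most 14 in all, crops included, and the job is handed in when it is done.

Besides the shell and the picture viewer there is one more tool, called after "Call:" as name([rows], argument=value, ...), one row to a line, values as JSON. move_arm: Moves the arm, as the interface text tells. Its arguments: {"type":"object","properties":{"deltas":{"type":"array","items":{"type":"array","items":{"type":"array","items":{"type":"number"}}}}},"required":["deltas"]}

```bash
mkdir -p pics; python3 - <<'E'
from workcell import manip
import cv2,numpy as np
for n in("top","side"):
    p,d=manip.snapshot(n); cv2.imwrite(f"pics/{n}0.png",p[:,:,::-1]); np.savez(f"{n}0.npz",p=p,d=d)
    print(manip.camera_params(n))
s=manip.state();print(s)
E
```

```text
{'fx': 362.8573165491206, 'fy': 362.8573165491206, 'cx': 257.13745245912827, 'cy': 187.1657478961657, 'origin': array([ 0.37499623, -0.0038419 ,  1.01454658]), 'attitude': array([-2.94828342, -0.01937384, -1.55088869])}
{'fx': 389.7453948532386, 'fy': 389.7453948532386, 'cx': 253.8414524951756, 'cy': 188.99917463784473, 'origin': array([0.52819516, 0.61375209, 0.70900665]), 'attitude': array([-2.37169138,  0.00664087, -3.11988851])}
{'time': 0.1, 'joints': array([ 1.25880774,  0.41183601, -0.01272532,  1.59691138,  0.00565564,
        1.13429912, -0.08217387]), 'joint_vel': array([-0.00125475, -0.00177003,  0.00032751, -0.00287249, -0.00016814,
        0.00192206,  0.0008938 ]), 'tau': array([ 2.83677698e-03, -5.89095390e+01,  6.43966421e-01, -2.91709650e+01,
       -5.36818919e-02,  1.45077778e-02,  7.86150213e-05]), 'eef_pos': array([ 0.15069976, -0.60607397,  0.19380316]), 'tool_rot': array([-3.14018167e+00,  1.44521142e-04,  2.43874532e-01]), 'force': array([-0.27138667, -0.09707973,  0.43437654]), 'wrist_torque': array([-0.04073062,  0.02515447, -0.09061071]), 'grip_force': 0.0, 'opening': 0.9996465958460894}
```

View pics/top0.png

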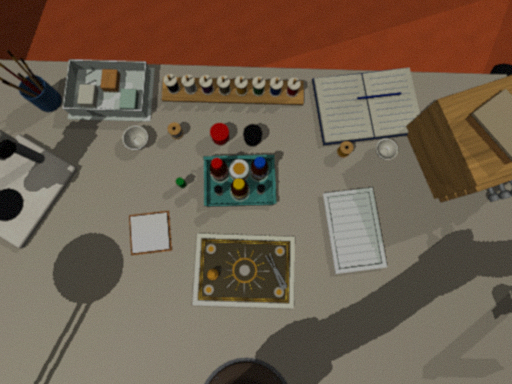

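View pics/side0.png

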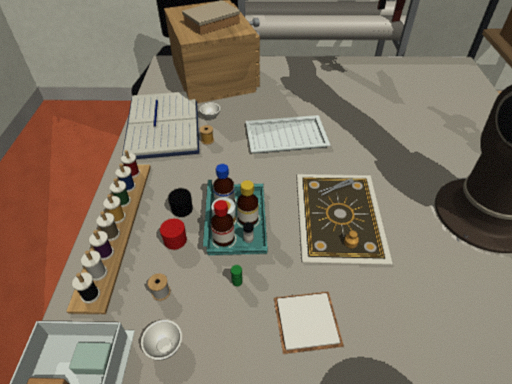

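The top view shows the carrier at about (240,180): red cap back-left (218,167), blue back-right (260,166), yellow front (239,186) and the jar lid at (239,169). The tray is at (354,230) and the tile at (150,232). The red and black jars at (220,132) and (253,134) and the green vial at (181,182) are decoys.

```bash
cat > h.py <<'E'
import numpy as np,cv2
from scipy.spatial.transform import Rotation as R
from workcell import manip
def ray(n,uv,z):
    c=manip.camera_params(n);uv=np.atleast_2d(uv).astype(float)
    d=np.c_[(uv[:,0]-c['cx'])/c['fx'],(uv[:,1]-c['cy'])/c['fy'],np.ones(len(uv))]
    d=R.from_euler('xyz',c['attitude']).apply(d);o=np.array(c['origin'])
    return (o+d*((z-o[2])/d[:,2])[:,None])[:,:2]
def blobs(m,n=1):
    k,l,s,c=cv2.connectedComponentsWithStats(m.astype(np.uint8))
    i=np.argsort(-s[1:,4])[:n]+1
    return [(c[j],s[j],l==j) for j in i]
def caps(p,box=None):
    h=cv2.cvtColor(p,cv2.COLOR_RGB2HSV).astype(int);H,S,V=h[...,0],h[...,1],h[...,2]
    out={}
    for k,m in dict(red=((H<6)|(H>174))&(S>170)&(V>110),yellow=(H>20)&(H<32)&(S>170)&(V>120),blue=(H>105)&(H<125)&(S>150)&(V>90)).items():
        if box: mm=np.zeros_like(m);mm[box[1]:box[3],box[0]:box[2]]=1;m=m&mm
        out[k]=[(b[0],b[1][:]) for b in blobs(m)]
    return out
E
python3 - <<'E'
from h import *
for n,box,tb,lb in(("top",(200,145,280,210),(315,180,392,280),(120,200,180,262)),("side",(195,155,270,250),(238,110,335,160),(265,285,350,360))):
    p=np.load(n+"0.npz")['p']
    for k,v in caps(p,box).items(): print(n,k,v[0][0].round(1),v[0][1],ray(n,v[0][0],.121 if n=="top" else .112).round(4))
    h=cv2.cvtColor(p,cv2.COLOR_RGB2HSV)
    for nm,b,z in(("tray",tb,.014),("tile",lb,.007)):
        m=np.zeros(p.shape[:2],bool);m[b[1]:b[3],b[0]:b[2]]=1
        m&=(h[...,2]>(165))&(h[...,1]<45)
        m=cv2.morphologyEx(m.astype(np.uint8),cv2.MORPH_CLOSE,np.ones((9,9)))
        c,s,mm=blobs(m)[0]
        w=ray(n,np.argwhere(mm)[:,::-1],z)
        r=cv2.minAreaRect((w*1000).astype(np.float32));print(n,nm,s,np.round(r[0],1),np.round(r[1],1),round(r[2],1),w.mean(0).round(4))
    big=cv2.resize(p[box[1]-10:box[3]+10,box[0]-10:box[2]+10],None,fx=5,fy=5,interpolation=2);cv2.imwrite(f"pics/{n}_c.png",big[:,:,::-1])
E
```

```text
top red [216.2 162.6] [212 158  10  10  79] [[0.6113 0.0875]]
top yellow [238.3 183.3] [234 179  10  10  87] [[0.5591 0.0299]]
top blue [259.4 161.5] [254 157  11  10  88] [[ 0.6168 -0.0221]]
top tray [ 325  191   61   82 2842] [ 458.6 -289. ] [215.5 135.7] 8.5 [ 0.4425 -0.2766]
top tile [ 131  214   37   38 1156] [439.  274.6] [93.  94.1] 8.3 [0.4387 0.2742]
side red [220.4 205.3] [214 201  13  11 102] [[0.6122 0.0828]]
side yellow [247.3 186.7] [241 181  12  14 117] [[0.559  0.0286]]
side blue [222.3 170.1] [216 164  12  14 123] [[ 0.6167 -0.0226]]
side tray [ 246  115   85   37 2387] [ 458.5 -291.1] [223.9 146.9] 8.1 [ 0.4584 -0.2866]
side tile [ 278  293   62   56 2658] [439.6 275.4] [ 99.3 100.5] 8.1 [0.4396 0.2779]
```

View pics/top_c.png

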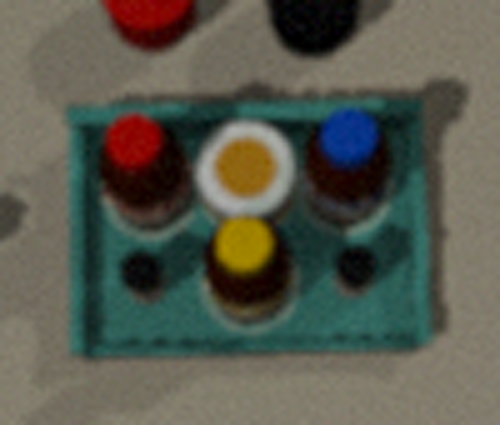

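Call:
move_arm([
  [[0.055, 0, 0, 0, 0.122], [0.055, 0.01, -0.013, -0.003, 0.122], [0.055, 0.02, -0.025, -0.003, 0], [0.055, 0.023, -0.029, -0.003, 0], [0.055, 0.023, -0.029, -0.003, 0], [0.055, 0.023, -0.029, -0.003, 0], [0.055, 0.023, -0.029, -0.003, 0], [0.055, 0.023, -0.029, -0.003, 0]],
])

```text
time: 0.77
eef_pos: [0.2949, -0.4207, 0.2155]
tool_rot: [-3.141, 0.0, -0.0]
force: [1.2, 0.3, 0.2]
opening: 0.625
grip_force: 0.0
```

Call:
move_arm([
  [[0.055, 0.023, -0.029, -0.003, 0], [0.055, 0.023, -0.029, -0.003, 0], [0.055, 0.023, -0.029, -0.003, 0], [0.055, 0.023, -0.029, -0.003, 0], [0.055, 0.023, -0.029, -0.003, 0], [0.055, 0.023, -0.029, -0.003, 0], [0.055, 0.023, -0.029, -0.003, 0], [0.055, 0.023, -0.029, -0.003, 0]],
])

```text
time: 1.43
eef_pos: [0.4789, -0.1888, 0.2396]
tool_rot: [3.142, 0.0, -0.0]
force: [1.7, -1.0, -0.2]
opening: 0.624
grip_force: 0.0
```

Call:
move_arm([
  [[0.055, 0.023, -0.029, 0, 0], [0.055, 0.023, -0.029, 0, 0], [0.055, 0.023, -0.029, 0, 0], [0.055, 0.023, -0.029, 0, 0], [0.055, 0.015, -0.019, 0, 0], [0, 0, 0, 0, 0], [0.055, 0, 0, 0, 0], [0.055, 0, 0, 0, 0]],
])

```text
time: 2.1
eef_pos: [0.5847, -0.0564, 0.239]
tool_rot: [3.141, 0.001, -0.001]
force: [-0.3, -0.0, -0.0]
opening: 0.622
grip_force: 0.0
```

Call:
move_arm([
  [[0.055, 0.016, -0.017, 0, 0], [0.055, 0.016, -0.017, 0, 0], [0.055, 0, 0, 0, 0], [0.055, 0, 0, 0.02, 0], [0.055, 0, 0, 0.02, 0], [0.055, 0, 0, 0.02, 0], [0.055, 0, 0, 0.01, 0], [0.055, 0, 0, 0, 0]],
])

```text
time: 2.77
eef_pos: [0.6152, -0.0234, 0.1673]
tool_rot: [3.141, 0.004, -0.002]
force: [0.1, 0.0, 0.1]
opening: 0.629
grip_force: 0.0
```

```bash
python3 - <<'E'
from h import *
ims=[]
for n,b in(("top",(190,130,290,220)),("side",(180,130,280,220))):
    p,d=manip.snapshot(n); ims.append(cv2.resize(p[b[1]:b[3],b[0]:b[2]],None,fx=4,fy=4,interpolation=2))
cv2.imwrite("pics/a1.png",np.hstack(ims)[:,:,::-1])
E
```

```text
(no output)
```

View pics/a1.png

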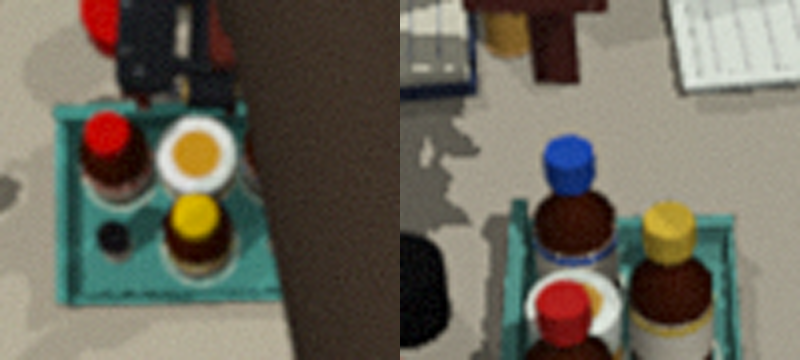

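The side view shows the finger lined up above the blue cap, at crop (555,50) against (568,150). I'll go down and grip.

Call:
move_arm([
  [[0.055, 0.001, -0.001, 0.015, 0], [0.055, 0, 0, 0.02, 0], [0.055, 0, 0, 0.02, 0], [0.055, 0, 0, 0.01, 0], [0.055, 0, 0, 0, 0], [0.01, 0, 0, 0, 0], [0.01, 0, 0, 0, 0], [0.01, 0, 0, 0, 0]],
])

```text
time: 3.53
eef_pos: [0.6193, -0.0205, 0.1061]
tool_rot: [3.142, -0.002, -0.0]
force: [-0.3, -0.4, -0.1]
opening: 0.441
grip_force: 0.0
```

Call:
move_arm([
  [[0.01, 0, 0, 0, 0], [0.01, 0, 0, 0, 0], [0.01, 0, 0, 0, 0], [0.01, 0, 0, -0.003, 0], [0.01, 0, 0, -0.005, 0], [0.01, 0, 0, -0.008, 0], [0.01, 0, 0, -0.01, 0], [0.01, 0, 0, -0.01, 0]],
])

```text
time: 4.2
eef_pos: [0.6185, -0.0204, 0.1418]
tool_rot: [-3.142, -0.0, -0.0]
force: [-0.1, -0.6, 0.3]
opening: 0.113
grip_force: 0.0
```

```bash
python3 - <<'E'
from h import *
ims=[]
for n,b in(("top",(190,130,290,220)),("side",(180,130,280,220))):
    p,d=manip.snapshot(n); ims.append(cv2.resize(p[b[1]:b[3],b[0]:b[2]],None,fx=4,fy=4,interpolation=2))
    for k,v in caps(p,(195,150,280,215)).items(): print(n,k,v and v[0][0].round(1),v and v[0][1])
cv2.imwrite("pics/a2.png",np.hstack(ims)[:,:,::-1])
s=manip.state();print(s['opening'],s['grip_force'],s['eef_pos'])
E
```

```text
top red [216.1 163. ] [211 158  11  11  94]
top yellow [238.1 183.5] [233 179  12  10  98]
top blue [] []
side red [220.9 206.8] [214 201  14  14 135]
side yellow [247.3 187.1] [241 181  12  14 126]
side blue [222.3 170.4] [216 164  12  14 129]
0.11128146678139135 0.0 [ 0.61978723 -0.02035821  0.14323997]
```

View pics/a2.png

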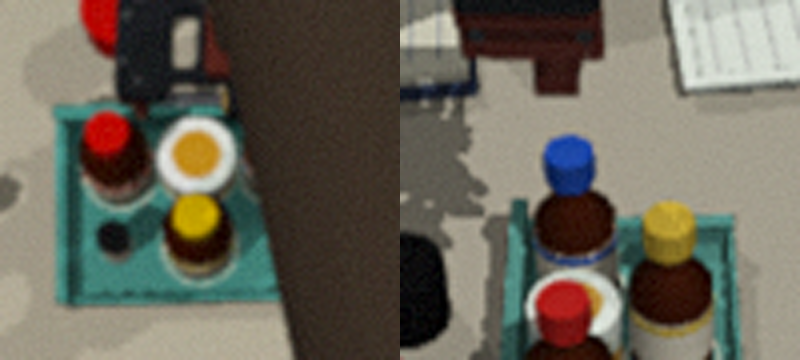

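```bash
python3 - <<'E'
from h import *
def proj(n,P):
    c=manip.camera_params(n);q=R.from_euler('xyz',c['attitude']).inv().apply(np.atleast_2d(P)-c['origin'])
    return np.c_[q[:,0]/q[:,2]*c['fx']+c['cx'],q[:,1]/q[:,2]*c['fy']+c['cy'],q[:,2]]
P=manip.state()['eef_pos'];print(P)
print("tip",proj("side",P+[0,0,-.011]),"observed ~219,152"); print("captop",proj("side",[.6168,-.022,.121]))
p,d=manip.snapshot("side")
print(d[[145,150,170,166,178,205],[219,219,222,222,222,221]])
d0=np.load("top0.npz")['d'];print("top depth caps",d0[[162,183,161],[216,238,259]])
for n,uv,z in(("top",(216.2,162.6),.121),("top",(259.4,161.5),.121)):
    c=manip.camera_params(n);dd=d0[int(uv[1]),int(uv[0])]
    print(R.from_euler('xyz',c['attitude']).apply([(uv[0]-c['cx'])/c['fx']*dd,(uv[1]-c['cy'])/c['fy']*dd,dd])+c['origin'])
E
```

```text
[ 0.61978723 -0.02035821  0.14323997]
tip [[220.20344904 164.08991968   0.85712969]] observed ~219,152
captop [[221.95209746 167.35741833   0.86628257]]
[0.80075765 0.81283474 0.85557866 0.86531675 0.8738535  0.78819627]
top depth caps [0.9211322  0.9124851  0.92485267]
[0.61138103 0.08750382 0.12070575]
[ 0.61727794 -0.02212794  0.11976711]
```

```bash
python3 - <<'E'
from h import *
c=manip.camera_params("side");p,d=manip.snapshot("side")
s=manip.state();print(s['eef_pos'],s['opening'])
for v in range(138,160,2):
    for u in (219,):
        z=d[v,u];print(v,p[v,u],z,(R.from_euler('xyz',c['attitude']).apply([(u-c['cx'])/c['fx']*z,(v-c['cy'])/c['fy']*z,z])+c['origin']).round(4))
E
```

```text
[ 0.61861754 -0.02053967  0.14120317] 0.11706003906372112
138 [39 19 16] 0.7030643 [0.606  0.0599 0.2687]
140 [50 26 18] 0.7039207 [0.6061 0.0618 0.2656]
142 [55 26 20] 0.70997053 [0.6067 0.0597 0.2593]
144 [55 26 20] 0.7141337 [0.6071 0.0591 0.2541]
146 [51 27 23] 0.8048683 [ 0.6171 -0.0085  0.1934]
148 [48 22 19] 0.8094576 [ 0.6176 -0.009   0.1876]
150 [54 28 25] 0.81089795 [ 0.6177 -0.0071  0.1838]
152 [48 19 17] 0.8152713 [ 0.6181 -0.0075  0.178 ]
154 [96 85 76] 1.0760685 [ 0.6468 -0.2023  0.0043]
156 [167 161 146] 1.0733205 [ 0.6464 -0.1962  0.0023]
158 [164 158 141] 1.0673176 [ 0.6457 -0.1878  0.0024]
```

The camera puts the fingertip at z≈0.178 while the reported pose implies 0.131, so the grasp closed above the cap. I'll open, go down part way and check the offset.

Call:
move_arm([
  [[0.055, 0, 0, 0, 0], [0.055, 0, 0, 0, 0], [0.055, 0, 0, 0, 0], [0.055, 0, 0, 0, 0], [0.055, 0, 0, 0, 0], [0.055, 0, 0, 0.01, 0], [0.055, 0, 0, 0.01, 0], [0.055, 0, 0, 0, 0]],
])

```text
time: 5.07
eef_pos: [0.6167, -0.0207, 0.1177]
tool_rot: [3.141, 0.004, -0.0]
force: [-0.3, -0.3, 0.1]
opening: 0.621
grip_force: 0.0
```

```bash
cat >> h.py <<'E'
def tip(save=None):
    c=manip.camera_params("side");p,d=manip.snapshot("side");s=manip.state();e=s['eef_pos']
    v,u=np.mgrid[0:384,0:512];ok=d>0
    X=np.c_[(u[ok]-c['cx'])/c['fx']*d[ok],(v[ok]-c['cy'])/c['fy']*d[ok],d[ok]]
    W=R.from_euler('xyz',c['attitude']).apply(X)+c['origin']
    col=p[ok].astype(int);dark=col.max(1)<75
    m=dark&(abs(W[:,0]-e[0])<.035)&(abs(W[:,1]-e[1])<.06)&(W[:,2]>e[2]-.02)&(W[:,2]<e[2]+.1)
    Q=W[m];print("eef",e.round(4),"open",round(s['opening'],3),"n",m.sum())
    for z in np.arange(e[2]-.02,e[2]+.1,.01):
        k=(Q[:,2]>=z)&(Q[:,2]<z+.01)
        if k.sum()>3: print("z%.3f n%d x[%.3f %.3f] y[%.3f %.3f]"%(z,k.sum(),*np.percentile(Q[k,0],[3,97]),*np.percentile(Q[k,1],[3,97])))
    if save: cv2.imwrite(save,cv2.resize(p[110:230,160:300],None,fx=5,fy=5,interpolation=2)[:,:,::-1])
E
python3 - <<'E'
from h import *
tip("pics/a3.png")
E
```

```text
eef [ 0.617  -0.0206  0.1186] open 0.628 n 169
z0.109 n7 x[0.623 0.628] y[-0.013 -0.008]
z0.149 n36 x[0.605 0.625] y[0.013 0.016]
z0.159 n37 x[0.605 0.626] y[0.012 0.016]
z0.169 n36 x[0.606 0.625] y[0.013 0.017]
z0.179 n35 x[0.606 0.626] y[0.015 0.018]
z0.189 n13 x[0.608 0.625] y[0.016 0.018]
```

View pics/a3.png

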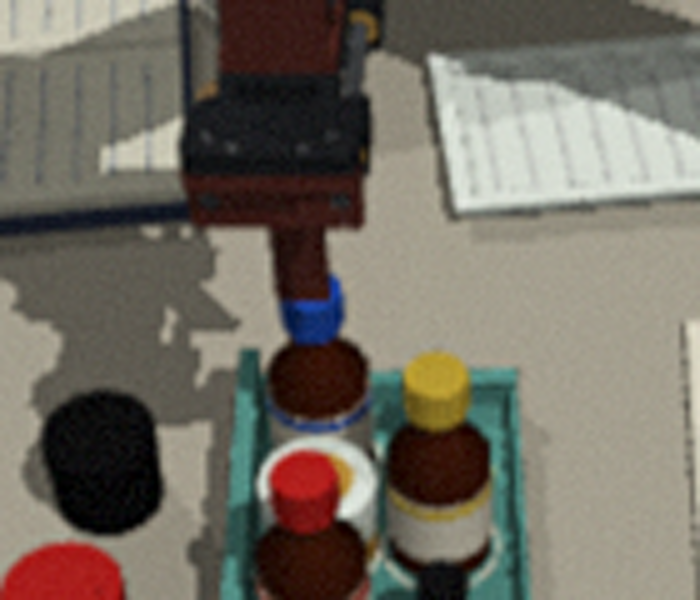

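The finger straddles the blue cap in x at crop (300,260), but its tip is about 41 mm higher than the reported pose implies. I'll take the camera as truth and go down another 55 mm, watching the force.

Call:
move_arm([
  [[0.055, 0, 0, 0.01, 0], [0.055, 0, 0, 0.01, 0], [0.055, 0, 0, 0.01, 0], [0.055, 0, 0, 0.01, 0], [0.055, 0, 0, 0.01, 0], [0.055, 0, 0, 0.005, 0], [0.055, 0, 0, 0, 0], [0.055, 0, 0, 0, 0]],
])

```text
time: 5.78
eef_pos: [0.6182, -0.0204, 0.0652]
tool_rot: [-3.142, 0.001, -0.0]
force: [-0.3, 0.6, 0.8]
opening: 0.629
grip_force: 0.0
```

```bash
python3 - <<'E'
from h import *
tip()
E
```

```text
eef [ 0.6186 -0.0204  0.0657] open 0.627 n 314
z0.046 n9 x[0.595 0.648] y[-0.047 -0.007]
z0.056 n34 x[0.597 0.641] y[-0.015 0.001]
z0.066 n102 x[0.596 0.640] y[-0.024 0.002]
z0.076 n46 x[0.600 0.637] y[-0.030 -0.003]
z0.086 n8 x[0.606 0.609] y[-0.022 0.006]
z0.096 n28 x[0.607 0.628] y[0.004 0.017]
z0.106 n36 x[0.608 0.627] y[0.013 0.016]
z0.116 n25 x[0.607 0.626] y[0.014 0.017]
z0.126 n26 x[0.607 0.627] y[0.015 0.019]
```

Call:
move_arm([
  [[0.01, 0, 0, 0.002, 0], [0.01, 0, 0, 0, 0], [0.01, 0, 0, 0, 0], [0.01, 0, 0, 0, 0], [0.01, 0, 0, 0, 0], [0.01, 0, 0, 0, 0], [0.01, 0, 0, 0, 0], [0.01, 0, 0, 0, 0]],
])

```text
time: 6.5
eef_pos: [0.6185, -0.0206, 0.0638]
tool_rot: [3.141, -0.0, -0.0]
force: [-0.4, -0.5, 1.4]
opening: 0.318
grip_force: 30.0
```

Call:
move_arm([
  [[0.01, 0, 0, -0.005, 0], [0.01, 0, 0, -0.01, 0], [0.01, 0, 0, -0.02, 0], [0.01, 0, 0, -0.025, 0], [0.01, 0, 0, -0.03, 0], [0.01, 0, 0, -0.03, 0], [0.01, 0, 0, -0.02, 0], [0.01, -0.002, 0.005, 0, 0]],
])

```text
time: 7.17
eef_pos: [0.619, -0.0238, 0.2094]
tool_rot: [-3.141, -0.008, 0.001]
force: [0.3, 1.3, -1.0]
opening: 0.309
grip_force: 30.0
```

Call:
move_arm([
  [[0.01, -0.005, 0.015, 0, 0], [0.01, -0.01, 0.026, 0, 0], [0.01, -0.01, 0.026, 0, 0], [0.01, -0.01, 0.026, 0, 0], [0.01, -0.01, 0.026, 0, 0], [0.01, -0.01, 0.026, 0, 0], [0.01, -0.01, 0.026, 0, 0], [0.01, -0.01, 0.026, 0, 0]],
])

```text
time: 7.83
eef_pos: [0.5398, -0.2238, 0.2027]
tool_rot: [-3.141, 0.001, -0.0]
force: [0.2, -1.3, -2.3]
opening: 0.314
grip_force: 30.0
```

Call:
move_arm([
  [[0.01, -0.01, 0.026, 0, 0], [0.01, -0.008, 0.02, 0.005, 0], [0.01, -0.003, 0.01, 0.02, 0], [0.01, 0, 0, 0.03, 0], [0.01, 0, 0, 0.025, 0], [0.01, 0, 0, 0.02, 0], [0.01, 0, 0, 0, 0], [0.01, 0, 0, 0, 0]],
])

```text
time: 8.5
eef_pos: [0.519, -0.2781, 0.1024]
tool_rot: [-3.14, 0.003, -0.0]
force: [-0.3, -0.4, -1.6]
opening: 0.313
grip_force: 30.0
```

```bash
python3 - <<'E'
from h import *
print(manip.state()['eef_pos'],manip.state()['grip_force'])
ims=[]
for n,b in(("top",(300,170,400,280)),("side",(230,80,350,190))):
    p,d=manip.snapshot(n); ims.append(cv2.resize(p[b[1]:b[3],b[0]:b[2]],None,fx=3.5,fy=3.5,interpolation=2))
cv2.imwrite("pics/a4.png",np.hstack(ims)[:,:,::-1])
E
```

```text
[ 0.51902646 -0.27806446  0.10241708] 29.99964952468872
```

View pics/a4.png

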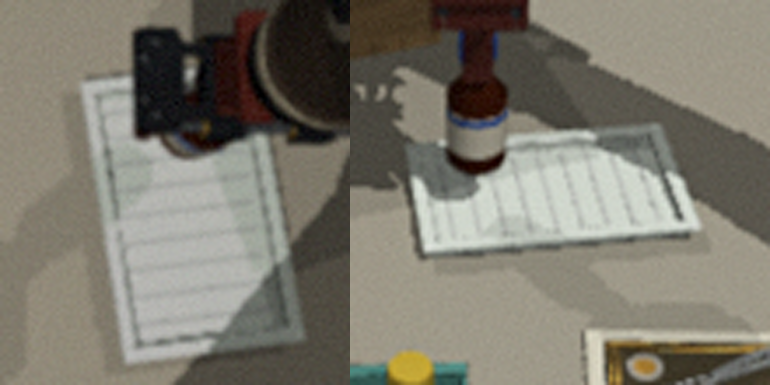

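The blue bottle hangs over the back third of the tray, base at side crop (475,165), centred crosswise. I'll lower it.

Call:
move_arm([
  [[0.01, 0, 0.002, 0.012, 0], [0.01, 0, 0, 0.012, 0], [0.01, 0, 0, 0.007, 0], [0.01, 0, 0, 0.004, 0], [0.01, 0, 0, 0.002, 0], [0.01, 0, 0, 0.001, 0], [0.01, 0, 0, 0, 0], [0.01, 0, 0, 0, 0]],
])

```text
time: 9.27
eef_pos: [0.5205, -0.2805, 0.0658]
tool_rot: [3.141, -0.0, -0.0]
force: [-0.2, 0.7, -1.5]
opening: 0.314
grip_force: 30.0
```

Call:
move_arm([
  [[0.01, 0, 0, 0.001, 0], [0.01, 0, 0, 0.001, 0], [0.01, 0, 0, 0.001, 0], [0.01, 0, 0, 0.0005, 0], [0.01, 0, 0, 0.0005, 0], [0.01, 0, 0, 0, 0], [0.01, 0, 0, 0, 0], [0.01, 0, 0, 0, 0]],
])

```text
time: 9.93
eef_pos: [0.5204, -0.2805, 0.0617]
tool_rot: [3.141, -0.0, -0.0]
force: [-0.4, 0.7, 1.4]
opening: 0.308
grip_force: 30.0
```

Call:
move_arm([
  [[0.055, 0, 0, 0, 0], [0.055, 0, 0, 0, 0], [0.055, 0, 0, 0, 0], [0.055, 0, 0, 0, 0], [0.055, 0, 0, -0.01, 0], [0.055, 0, 0, -0.025, 0], [0.055, 0, 0, -0.03, 0], [0.055, 0, 0, -0.025, 0]],
])

```text
time: 10.6
eef_pos: [0.5204, -0.2804, 0.1537]
tool_rot: [3.142, -0.001, 0.0]
force: [0.9, -0.3, 0.6]
opening: 0.625
grip_force: 0.0
```

Call:
move_arm([
  [[0.055, 0.002, -0.015, 0, 0], [0.055, 0.005, -0.035, 0, 0], [0.055, 0.005, -0.038, 0, 0], [0.055, 0.005, -0.038, 0, 0], [0.055, 0.005, -0.038, 0, 0], [0.055, 0.005, -0.038, 0, 0], [0.055, 0.005, -0.038, 0, 0], [0.055, 0.0045, -0.038, 0, 0]],
])

```text
time: 11.27
eef_pos: [0.557, -0.0007, 0.1526]
tool_rot: [3.141, -0.001, -0.0]
force: [0.7, 0.5, 0.8]
opening: 0.623
grip_force: 0.0
```

Call:
move_arm([
  [[0.055, 0.003, -0.0225, 0, 0], [0.055, 0, -0.01, 0, 0], [0.055, 0, 0, 0.01, 0], [0.055, 0, 0, 0.01, 0], [0.055, 0, 0, 0, 0], [0.055, 0, 0, 0, 0], [0.055, 0, 0, 0, 0], [0.055, 0, 0, 0, 0]],
])

```text
time: 11.93
eef_pos: [0.56, 0.0287, 0.1317]
tool_rot: [3.141, -0.0, -0.002]
force: [0.3, -0.2, -0.1]
opening: 0.623
grip_force: 0.0
```

```bash
python3 - <<'E'
from h import *
tip()
p,d=manip.snapshot("side")
for k,v in caps(p).items(): print(k,v and v[0][0].round(1),v and v[0][1],ray("side",v[0][0],.110 if k=="blue" else .112))
E
```

```text
eef [0.56   0.0291 0.1318] open 0.627 n 154
z0.162 n33 x[0.549 0.569] y[0.063 0.065]
z0.172 n42 x[0.549 0.569] y[0.063 0.066]
z0.182 n36 x[0.549 0.568] y[0.063 0.067]
z0.192 n38 x[0.549 0.568] y[0.065 0.067]
z0.202 n5 x[0.551 0.568] y[0.067 0.069]
red [172.4 230.1] [160 219  25  29 438] [[0.70012312 0.14867337]]
yellow [247.4 187.6] [241 182  13  13 114] [[0.55859218 0.03131061]]
blue [267.3 105.9] [264 100   8  12  67] [[ 0.51521529 -0.27924452]]
```

Call:
move_arm([
  [[0.055, 0, -0.001, 0.012, 0], [0.055, 0, 0, 0.015, 0], [0.055, 0, 0, 0.015, 0], [0.055, 0, 0, 0.012, 0], [0.055, 0, 0, 0.008, 0], [0.055, 0, 0, 0.006, 0], [0.055, 0, 0, 0, 0], [0.055, 0, 0, 0, 0]],
])

```text
time: 12.7
eef_pos: [0.5599, 0.0311, 0.0635]
tool_rot: [-3.142, 0.0, -0.0]
force: [-0.6, -0.1, -0.5]
opening: 0.63
grip_force: 0.0
```

Call:
move_arm([
  [[0.01, 0, 0, 0, 0], [0.01, 0, 0, 0, 0], [0.01, 0, 0, 0, 0], [0.01, 0, 0, 0, 0], [0.01, 0, 0, 0, 0], [0.01, 0, 0, 0, 0], [0.01, 0, 0, 0, 0], [0.01, 0, 0, 0, 0]],
])

```text
time: 13.37
eef_pos: [0.5601, 0.0309, 0.0639]
tool_rot: [3.141, -0.001, -0.0]
force: [-0.4, -0.4, 2.8]
opening: 0.313
grip_force: 30.0
```

Call:
move_arm([
  [[0.01, 0, 0, -0.005, 0], [0.01, 0, 0, -0.01, 0], [0.01, 0, 0, -0.02, 0], [0.01, 0, 0, -0.025, 0], [0.01, 0, 0, -0.03, 0], [0.01, 0, 0, -0.03, 0], [0.01, 0, 0, -0.02, 0], [0.01, -0.002, 0.006, 0, 0]],
])

```text
time: 14.03
eef_pos: [0.5602, 0.0269, 0.2088]
tool_rot: [-3.14, -0.008, 0.002]
force: [-0.4, 0.5, -1.4]
opening: 0.318
grip_force: 30.0
```

Call:
move_arm([
  [[0.01, -0.006, 0.02, 0, 0], [0.01, -0.01, 0.03, 0, 0], [0.01, -0.01, 0.032, 0, 0], [0.01, -0.01, 0.032, 0, 0], [0.01, -0.01, 0.032, 0, 0], [0.01, -0.01, 0.032, 0, 0], [0.01, -0.01, 0.032, 0, 0], [0.01, -0.01, 0.032, 0, 0]],
])

```text
time: 14.7
eef_pos: [0.48, -0.2184, 0.2027]
tool_rot: [-3.141, 0.001, -0.0]
force: [0.1, -0.1, -1.3]
opening: 0.31
grip_force: 30.0
```

Call:
move_arm([
  [[0.01, -0.01, 0.032, 0, 0], [0.01, -0.008, 0.026, 0, 0], [0.01, -0.005, 0.015, 0.005, 0], [0.01, 0, 0, 0.02, 0], [0.01, 0, 0, 0.025, 0], [0.01, 0, 0, 0.025, 0], [0.01, 0, 0, 0.015, 0], [0.01, 0, 0, 0, 0]],
])

```text
time: 15.37
eef_pos: [0.4555, -0.2886, 0.1094]
tool_rot: [-3.138, 0.007, -0.0]
force: [-0.4, 0.7, -1.7]
opening: 0.313
grip_force: 30.0
```

Call:
move_arm([
  [[0.01, 0, 0, 0.012, 0], [0.01, 0, 0, 0.014, 0], [0.01, 0, 0, 0.012, 0], [0.01, 0, 0, 0.006, 0], [0.01, 0, 0, 0.003, 0], [0.01, 0, 0, 0.001, 0], [0.01, 0, 0, 0, 0], [0.01, 0, 0, 0, 0]],
])

```text
time: 16.03
eef_pos: [0.4592, -0.2902, 0.0663]
tool_rot: [3.141, -0.001, -0.0]
force: [0.7, 0.3, -2.2]
opening: 0.313
grip_force: 30.0
```

Call:
move_arm([
  [[0.01, 0, 0, 0.001, 0], [0.01, 0, 0, 0.001, 0], [0.01, 0, 0, 0.001, 0], [0.01, 0, 0, 0.0005, 0], [0.01, 0, 0, 0.0005, 0], [0.01, 0, 0, 0, 0], [0.01, 0, 0, 0, 0], [0.01, 0, 0, 0, 0]],
])

```text
time: 16.7
eef_pos: [0.4589, -0.2901, 0.0619]
tool_rot: [3.141, -0.0, -0.0]
force: [-1.2, -0.3, 4.4]
opening: 0.313
grip_force: 30.0
```

Call:
move_arm([
  [[0.055, 0, 0, 0, 0], [0.055, 0, 0, 0, 0], [0.055, 0, 0, 0, 0], [0.055, 0, 0, 0, 0], [0.055, 0, 0, -0.01, 0], [0.055, 0, 0, -0.025, 0], [0.055, 0, 0, -0.03, 0], [0.055, 0, 0, -0.025, 0]],
])

```text
time: 17.37
eef_pos: [0.4589, -0.2898, 0.1536]
tool_rot: [-3.142, -0.0, 0.0]
force: [1.1, -0.6, 1.0]
opening: 0.627
grip_force: 0.0
```

Call:
move_arm([
  [[0.055, 0.008, -0.02, 0, 0], [0.055, 0.0135, -0.033, 0, 0], [0.055, 0.0145, -0.036, 0, 0], [0.055, 0.0145, -0.036, 0, 0], [0.055, 0.0145, -0.036, 0, 0], [0.055, 0.0145, -0.036, 0, 0], [0.055, 0.0145, -0.036, 0, 0], [0.055, 0.0145, -0.036, 0, 0]],
])

```text
time: 18.03
eef_pos: [0.5678, -0.0192, 0.1525]
tool_rot: [3.141, -0.001, -0.0]
force: [0.9, -0.6, 0.6]
opening: 0.628
grip_force: 0.0
```

Call:
move_arm([
  [[0.055, 0.0145, -0.036, 0, 0], [0.055, 0.0145, -0.036, 0, 0], [0.055, 0.01, -0.025, 0, 0], [0.055, 0.006, -0.012, 0, 0], [0.055, 0, 0, 0, 0], [0.055, 0, 0, 0.01, 0], [0.055, 0, 0, 0.01, 0], [0.055, 0, 0, 0, 0]],
])

```text
time: 18.7
eef_pos: [0.6106, 0.0849, 0.1289]
tool_rot: [3.14, 0.004, -0.003]
force: [-1.1, -0.6, -0.7]
opening: 0.625
grip_force: 0.0
```

```bash
python3 - <<'E'
from h import *
tip("pics/a5.png")
p,d=manip.snapshot("top")
for k,v in caps(p).items(): print(k,v and v[0][0].round(1),v and v[0][1],ray("top",v[0][0],.119))
E
```

```text
eef [0.611  0.0853 0.1298] open 0.624 n 146
z0.160 n41 x[0.601 0.621] y[0.119 0.122]
z0.170 n42 x[0.600 0.621] y[0.119 0.122]
z0.180 n43 x[0.599 0.621] y[0.118 0.122]
z0.190 n16 x[0.602 0.620] y[0.120 0.123]Traceback (most recent call last):
  File "<stdin>", line 4, in <module>
IndexError: list index out of range
```

View pics/a5.png

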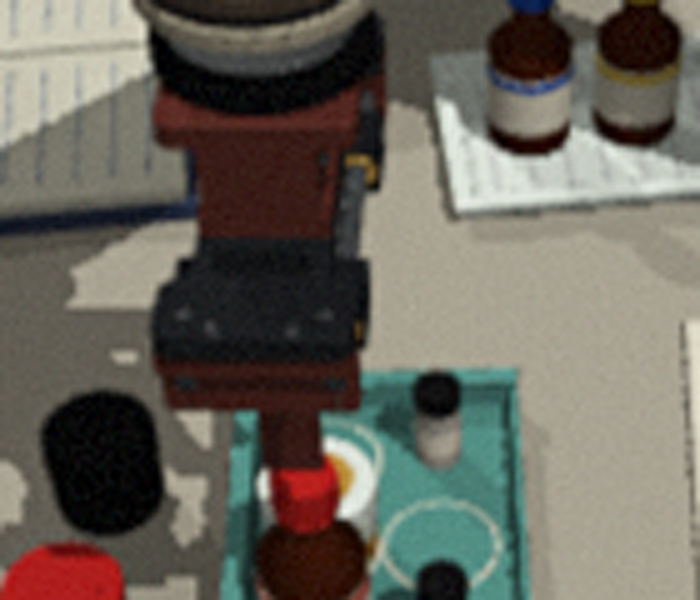

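Blue and yellow stand upright in the tray at (530,80) and (635,70), and the fingers are over the red cap at (305,500). I'll go down and grip.

Call:
move_arm([
  [[0.055, 0, 0, 0.012, 0], [0.055, 0, 0, 0.015, 0], [0.055, 0, 0, 0.015, 0], [0.055, 0, 0, 0.012, 0], [0.055, 0, 0, 0.008, 0], [0.055, 0, 0, 0.006, 0], [0.055, 0, 0, 0, 0], [0.055, 0, 0, 0, 0]],
])

```text
time: 19.47
eef_pos: [0.6124, 0.088, 0.0636]
tool_rot: [-3.142, 0.0, -0.0]
force: [-0.9, 0.5, -0.3]
opening: 0.627
grip_force: 0.0
```

Call:
move_arm([
  [[0.01, 0, 0, 0, 0], [0.01, 0, 0, 0, 0], [0.01, 0, 0, 0, 0], [0.01, 0, 0, 0, 0], [0.01, 0, 0, 0, 0], [0.01, 0, 0, 0, 0], [0.01, 0, 0, 0, 0], [0.01, 0, 0, 0, 0]],
])

```text
time: 20.13
eef_pos: [0.6126, 0.0881, 0.0639]
tool_rot: [-3.141, -0.001, -0.0]
force: [-0.3, 0.4, 3.8]
opening: 0.309
grip_force: 30.0
```

Call:
move_arm([
  [[0.01, 0, 0, -0.005, 0], [0.01, 0, 0, -0.01, 0], [0.01, 0, 0, -0.02, 0], [0.01, 0, 0, -0.025, 0], [0.01, 0, 0, -0.03, 0], [0.01, 0, 0, -0.03, 0], [0.01, 0, 0, -0.02, 0], [0.01, -0.003, 0.006, 0, 0]],
])

```text
time: 20.8
eef_pos: [0.6118, 0.084, 0.2091]
tool_rot: [-3.139, -0.008, 0.001]
force: [0.8, 0.5, -1.0]
opening: 0.311
grip_force: 30.0
```

Call:
move_arm([
  [[0.01, -0.008, 0.015, 0, 0], [0.01, -0.016, 0.028, 0, 0], [0.01, -0.016, 0.028, 0, 0], [0.01, -0.016, 0.028, 0, 0], [0.01, -0.016, 0.028, 0, 0], [0.01, -0.016, 0.028, 0, 0], [0.01, -0.016, 0.028, 0, 0], [0.01, -0.016, 0.028, 0, 0]],
])

```text
time: 21.47
eef_pos: [0.4858, -0.1313, 0.2017]
tool_rot: [-3.141, 0.004, -0.002]
force: [0.7, -0.5, -1.9]
opening: 0.316
grip_force: 30.0
```

Call:
move_arm([
  [[0.01, -0.016, 0.028, 0, 0], [0.01, -0.016, 0.028, 0, 0], [0.01, -0.016, 0.028, 0, 0], [0.01, -0.016, 0.028, 0, 0], [0.01, -0.016, 0.028, 0, 0], [0.01, -0.01, 0.02, 0, 0], [0.01, -0.0025, 0.01, 0, 0], [0.01, 0, 0, 0, 0]],
])

```text
time: 22.13
eef_pos: [0.3939, -0.3013, 0.2022]
tool_rot: [-3.141, 0.002, -0.006]
force: [0.5, 0.6, -2.3]
opening: 0.308
grip_force: 30.0
```

Call:
move_arm([
  [[0.01, 0, 0, 0.01, 0], [0.01, 0, 0, 0.02, 0], [0.01, 0, 0, 0.03, 0], [0.01, 0, 0, 0.03, 0], [0.01, 0, 0, 0.025, 0], [0.01, 0, 0, 0.015, 0], [0.01, 0, 0, 0.006, 0], [0.01, 0, 0, 0.002, 0]],
])

```text
time: 22.8
eef_pos: [0.3965, -0.2966, 0.0638]
tool_rot: [-3.139, 0.002, 0.002]
force: [0.4, -0.1, -1.8]
opening: 0.312
grip_force: 30.0
```

Call:
move_arm([
  [[0.01, 0, 0, 0, 0], [0.01, 0, 0, 0.001, 0], [0.01, 0, 0, 0.001, 0], [0.01, 0, 0, 0.001, 0], [0.01, 0, 0, 0.0005, 0], [0.01, 0, 0, 0.0005, 0], [0.01, 0, 0, 0, 0], [0.01, 0, 0, 0, 0]],
])

```text
time: 23.47
eef_pos: [0.397, -0.2991, 0.0618]
tool_rot: [3.141, -0.001, -0.0]
force: [-1.1, -0.3, 0.4]
opening: 0.314
grip_force: 30.0
```

Call:
move_arm([
  [[0.055, 0, 0, 0, 0], [0.055, 0, 0, 0, 0], [0.055, 0, 0, 0, 0], [0.055, 0, 0, 0, 0], [0.055, 0, 0, -0.01, 0], [0.055, 0, 0, -0.025, 0], [0.055, 0, 0, -0.03, 0], [0.055, 0, 0, -0.025, 0]],
])

```text
time: 24.13
eef_pos: [0.3968, -0.2989, 0.1537]
tool_rot: [3.142, -0.0, -0.0]
force: [1.8, -0.5, -0.1]
opening: 0.631
grip_force: 0.0
```

Call:
move_arm([
  [[0.055, 0.01, -0.015, 0, 0], [0.055, 0.018, -0.026, 0, 0], [0.055, 0.02, -0.03, 0, 0], [0.055, 0.02, -0.03, 0, 0], [0.055, 0.02, -0.03, 0, 0], [0.055, 0.02, -0.03, 0, 0], [0.055, 0.02, -0.03, 0, 0], [0.055, 0.02, -0.03, 0, 0]],
])

```text
time: 24.8
eef_pos: [0.5456, -0.0765, 0.1525]
tool_rot: [3.141, -0.001, -0.0]
force: [0.1, -0.7, -0.7]
opening: 0.627
grip_force: 0.0
```

```bash
python3 - <<'E'
from h import *
p,d=manip.snapshot("side")
cv2.imwrite("pics/a6.png",cv2.resize(p[70:270,140:360],None,fx=3,fy=3,interpolation=2)[:,:,::-1])
E
```

```text
(no output)
```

View pics/a6.png

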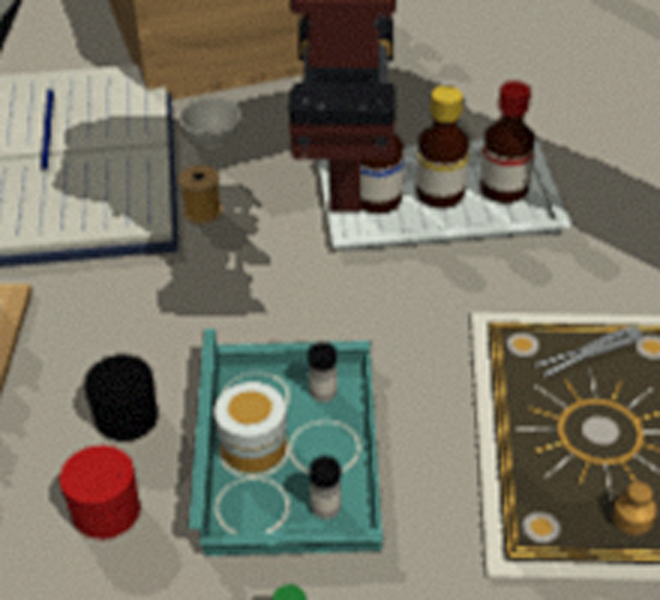

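All three bottles stand upright in the tray (blue behind the finger, yellow (447,150), red (510,145)). The jar is free at (250,430) and both vials are standing. Next is the jar.

Call:
move_arm([
  [[0.0878, 0.02, -0.03, 0, 0], [0.0878, 0.02, -0.032, 0, 0], [0.0878, 0.02, -0.032, 0, 0], [0.0878, 0.0105, -0.018, 0.005, 0], [0.0878, 0, 0, 0.02, 0], [0.0878, 0, 0, 0.025, 0], [0.0878, 0, 0, 0.01, 0], [0.0878, 0, 0, 0, 0]],
])

```text
time: 25.52
eef_pos: [0.6134, 0.0334, 0.0894]
tool_rot: [3.141, 0.005, -0.0]
force: [-0.2, 0.3, 0.3]
opening: 0.999
grip_force: 0.0
```

```bash
python3 - <<'E'
from h import *
tip("pics/a7.png")
E
```

```text
eef [0.6145 0.0334 0.0911] open 1.001 n 206
z0.121 n35 x[0.602 0.622] y[0.083 0.086]
z0.131 n34 x[0.603 0.623] y[0.084 0.086]
z0.141 n39 x[0.603 0.624] y[0.084 0.088]
z0.151 n37 x[0.602 0.623] y[0.080 0.089]
z0.161 n36 x[0.603 0.624] y[0.087 0.090]
z0.171 n24 x[0.603 0.624] y[0.088 0.091]
```

View pics/a7.png

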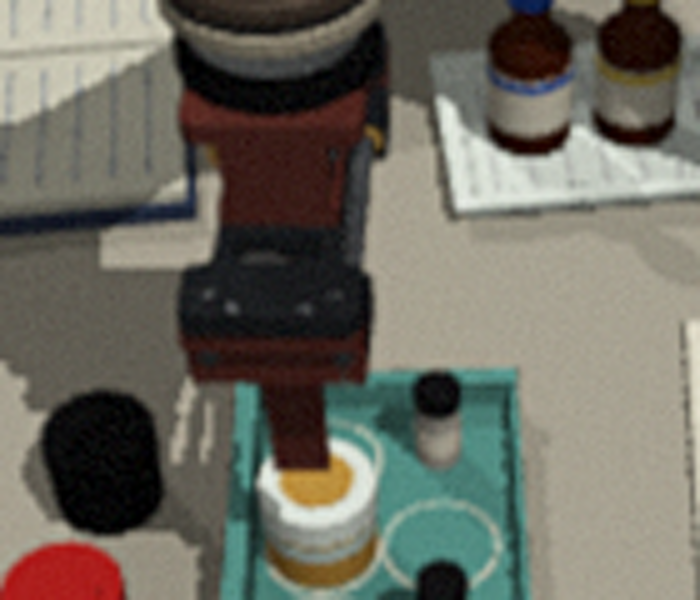

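The tip is at z≈0.121 and centred over the jar lid at (318,490). I'll go down 88 mm.

Call:
move_arm([
  [[0.0878, 0, 0, 0.01, 0], [0.0878, 0, 0, 0.018, 0], [0.0878, 0, 0, 0.018, 0], [0.0878, 0, 0, 0.015, 0], [0.0878, 0, 0, 0.012, 0], [0.0878, 0, 0, 0.01, 0], [0.0878, 0, 0, 0.005, 0], [0.0878, 0, 0, 0, 0]],
])

```text
time: 26.23
eef_pos: [0.615, 0.0338, 0.0028]
tool_rot: [3.141, 0.001, -0.0]
force: [-0.8, -0.2, -0.0]
opening: 1.0
grip_force: 0.0
```

Call:
move_arm([
  [[0.03, 0, 0, 0, 0], [0.03, 0, 0, 0, 0], [0.03, 0, 0, 0, 0], [0.03, 0, 0, 0, 0], [0.03, 0, 0, 0, 0], [0.03, 0, 0, 0, 0], [0.03, 0, 0, 0, 0], [0.03, 0, 0, 0, 0]],
])

```text
time: 26.9
eef_pos: [0.6155, 0.0339, 0.0039]
tool_rot: [3.141, -0.0, -0.0]
force: [-1.2, -1.4, 3.3]
opening: 0.608
grip_force: 30.0
```

Call:
move_arm([
  [[0.03, 0, 0, -0.004, 0], [0.03, 0, 0, -0.01, 0], [0.03, 0, 0, -0.02, 0], [0.03, 0, 0, -0.025, 0], [0.03, 0, 0, -0.02, 0], [0.03, 0, 0, -0.011, 0], [0.03, -0.003, -0.0045, 0, 0], [0.03, -0.01, -0.014, 0, 0]],
])

```text
time: 27.57
eef_pos: [0.6033, 0.0502, 0.0938]
tool_rot: [3.14, -0.002, -0.004]
force: [0.1, -0.4, -1.7]
opening: 0.605
grip_force: 30.0
```

Call:
move_arm([
  [[0.03, -0.016, -0.022, 0, 0], [0.03, -0.018, -0.025, 0, 0], [0.03, -0.018, -0.025, 0, 0], [0.03, -0.018, -0.025, 0, 0], [0.03, -0.018, -0.025, 0, 0], [0.03, -0.018, -0.025, 0, 0], [0.03, -0.018, -0.025, 0, 0], [0.03, -0.018, -0.025, 0, 0]],
])

```text
time: 28.23
eef_pos: [0.4582, 0.2503, 0.0924]
tool_rot: [3.141, 0.002, 0.0]
force: [-0.5, 0.7, -1.7]
opening: 0.61
grip_force: 30.0
```

Call:
move_arm([
  [[0.03, -0.014, -0.019, 0, 0], [0.03, -0.006, -0.008, 0, 0], [0.03, 0, 0, 0, 0], [0.03, 0, 0, 0.015, 0], [0.03, 0, 0, 0.02, 0], [0.03, 0, 0, 0.02, 0], [0.03, 0, 0, 0.015, 0], [0.03, 0, 0, 0, 0]],
])

```text
time: 28.9
eef_pos: [0.4395, 0.2732, 0.0203]
tool_rot: [3.138, 0.004, -0.002]
force: [-0.7, -0.7, -0.9]
opening: 0.61
grip_force: 30.0
```

```bash
python3 - <<'E'
from h import *
s=manip.state();print(s['eef_pos'],s['force'])
ims=[]
for n,b in(("top",(100,180,200,280)),("side",(250,250,360,360))):
    p,d=manip.snapshot(n); ims.append(cv2.resize(p[b[1]:b[3],b[0]:b[2]],(390,390),interpolation=2))
cv2.imwrite("pics/a8.png",np.hstack(ims)[:,:,::-1])
E
```

```text
[0.43950345 0.27319875 0.02028299] [-0.69070034 -0.67366913 -0.89395846]
```

View pics/a8.png

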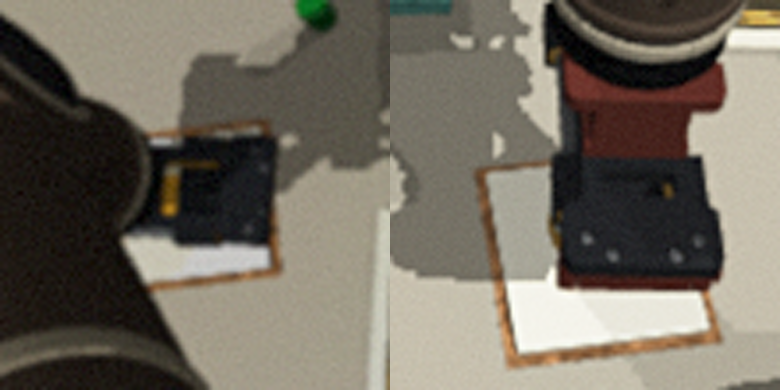

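The gripper hides the jar, but the hand is over the tile. I'll lower it using the calibrated numbers, gently.

Call:
move_arm([
  [[0.03, 0, 0, 0.006, 0], [0.03, 0, 0, 0.006, 0], [0.03, 0, 0, 0.003, 0], [0.03, 0, 0, 0.001, 0], [0.03, 0, 0, 0.001, 0], [0.03, 0, 0, 0.001, 0], [0.03, 0, 0, 0, 0], [0.03, 0, 0, 0, 0]],
])

```text
time: 29.67
eef_pos: [0.4404, 0.2766, 0.0056]
tool_rot: [-3.142, -0.0, -0.0]
force: [1.4, 0.1, -1.1]
opening: 0.613
grip_force: 30.0
```

Call:
move_arm([
  [[0.03, 0, 0, 0.0005, 0], [0.03, 0, 0, 0.0005, 0], [0.03, 0, 0, 0, 0], [0.03, 0, 0, 0, 0], [0.03, 0, 0, 0, 0], [0.03, 0, 0, 0, 0], [0.03, 0, 0, 0, 0], [0.03, 0, 0, 0, 0]],
])

```text
time: 30.33
eef_pos: [0.4405, 0.2767, 0.0049]
tool_rot: [-3.141, -0.0, -0.0]
force: [-2.3, -0.7, 5.0]
opening: 0.607
grip_force: 30.0
```

Call:
move_arm([
  [[0.0878, 0, 0, 0, 0], [0.0878, 0, 0, 0, 0], [0.0878, 0, 0, 0, 0], [0.0878, 0, 0, 0, 0], [0.0878, 0, 0, 0, 0], [0.0878, 0, 0, -0.01, 0], [0.0878, 0, 0, -0.025, 0], [0.0878, 0, 0, -0.03, 0]],
])

```text
time: 31.0
eef_pos: [0.439, 0.2758, 0.0693]
tool_rot: [3.14, 0.003, 0.0]
force: [0.2, -0.2, -0.3]
opening: 1.0
grip_force: 0.0
```

Call:
move_arm([
  [[0.055, 0, 0, -0.035, 0], [0.055, 0, 0.01, -0.03, 0], [0.055, -0.001, 0.022, -0.02, 0], [0.055, -0.003, 0.036, 0, 0], [0.055, -0.003, 0.036, 0, 0], [0.055, -0.003, 0.036, 0, 0], [0.055, -0.003, 0.036, 0, 0], [0.055, -0.003, 0.036, 0, 0]],
])

```text
time: 31.67
eef_pos: [0.4239, 0.063, 0.1554]
tool_rot: [-3.141, -0.001, 0.0]
force: [1.1, -0.5, -0.1]
opening: 0.627
grip_force: 0.0
```

Call:
move_arm([
  [[0.055, -0.003, 0.036, 0, 0], [0.055, -0.003, 0.036, 0, 0], [0.055, -0.003, 0.036, 0, 0], [0.055, -0.003, 0.036, 0, 0], [0.055, -0.003, 0.036, 0, 0], [0.055, -0.003, 0.036, 0, 0], [0.055, -0.003, 0.036, 0, 0], [0.055, -0.003, 0.036, 0, 0]],
])

```text
time: 32.33
eef_pos: [0.3999, -0.225, 0.1555]
tool_rot: [3.141, -0.001, 0.0]
force: [1.2, 0.2, 0.5]
opening: 0.631
grip_force: 0.0
```

```bash
python3 - <<'E'
from h import *
s=manip.state();print(s['eef_pos'])
p,d=manip.snapshot("side")
h=cv2.cvtColor(p,cv2.COLOR_RGB2HSV).astype(int)
m=np.zeros(p.shape[:2],bool);m[270:345,270:345]=1
m&=(h[...,0]>12)&(h[...,0]<28)&(h[...,1]>130)&(h[...,2]>120)
for b in blobs(m,3): print(b[0].round(1),b[1],ray("side",b[0],.056).round(4))
cv2.imwrite("pics/a9.png",cv2.resize(p[70:370,140:360],None,fx=2,fy=2,interpolation=2)[:,:,::-1])
E
```

```text
[ 0.39988342 -0.22504579  0.15548757]
[309.5 307.4] [301 300  18  16 225] [[0.4397 0.2763]]
[279.5 325.7] [278 317   4  17  23] [[0.4945 0.3115]]
[275.5 301. ] [275 298   2   7  10] [[0.5006 0.2648]]
```

View pics/a9.png

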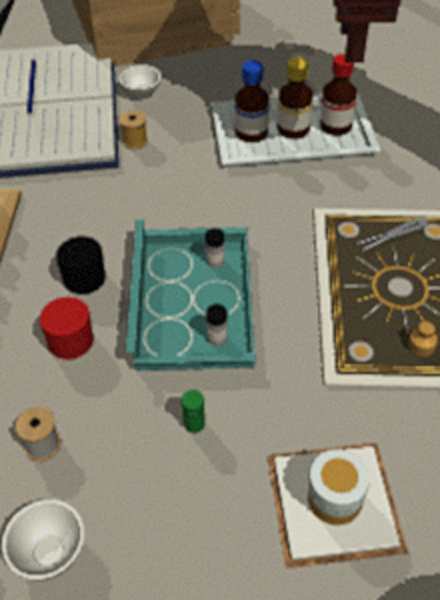

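The jar stands at the tile centre (dot at (0.4397,0.2763), tile at (0.4396,0.2754)), and the bottles are in the tray. Now I'll return red.

Call:
move_arm([
  [[0.055, -0.002, 0.036, 0, 0], [0.055, -0.0015, 0.028, 0, 0], [0.055, 0, 0.0115, 0, 0], [0.055, 0, 0, 0.005, 0], [0.055, 0, 0, 0.015, 0], [0.055, 0, 0, 0.018, 0], [0.055, 0, 0, 0.018, 0], [0.055, 0, 0, 0.015, 0]],
])

```text
time: 33.05
eef_pos: [0.397, -0.2964, 0.0825]
tool_rot: [-3.14, 0.0, 0.002]
force: [-1.1, 0.1, -0.1]
opening: 0.625
grip_force: 0.0
```

Call:
move_arm([
  [[0.055, 0, 0, 0.013, 0], [0.055, 0, 0, 0.009, 0], [0.055, 0, 0, 0, 0], [0.01, 0, 0, 0, 0], [0.01, 0, 0, 0, 0], [0.01, 0, 0, 0, 0], [0.01, 0, 0, 0, 0], [0.01, 0, 0, 0, 0]],
])

```text
time: 33.72
eef_pos: [0.3972, -0.2991, 0.0622]
tool_rot: [3.141, -0.001, -0.0]
force: [-0.9, 0.3, 2.9]
opening: 0.312
grip_force: 30.0
```

Call:
move_arm([
  [[0.01, 0, 0, 0, 0], [0.01, 0, 0, 0, 0], [0.01, 0, 0, -0.001, 0], [0.01, 0, 0, -0.004, 0], [0.01, 0, 0, -0.01, 0], [0.01, 0, 0, -0.02, 0], [0.01, 0, 0, -0.025, 0], [0.01, 0, 0, -0.03, 0]],
])

```text
time: 34.38
eef_pos: [0.3957, -0.2984, 0.152]
tool_rot: [-3.14, 0.002, -0.0]
force: [0.9, -0.5, -2.4]
opening: 0.313
grip_force: 30.0
```

Call:
move_arm([
  [[0.01, 0, 0, -0.03, 0], [0.01, 0, 0, -0.02, 0], [0.01, 0.003, -0.006, -0.005, 0], [0.01, 0.008, -0.015, 0, 0], [0.01, 0.016, -0.028, 0, 0], [0.01, 0.016, -0.028, 0, 0], [0.01, 0.016, -0.028, 0, 0], [0.01, 0.016, -0.028, 0, 0]],
])

```text
time: 35.05
eef_pos: [0.4717, -0.164, 0.2058]
tool_rot: [-3.141, 0.001, -0.0]
force: [0.5, 0.0, -2.4]
opening: 0.308
grip_force: 30.0
```

Call:
move_arm([
  [[0.01, 0.016, -0.028, 0, 0], [0.01, 0.016, -0.028, 0, 0], [0.01, 0.016, -0.028, 0, 0], [0.01, 0.016, -0.028, 0, 0], [0.01, 0.016, -0.028, 0, 0], [0.01, 0.016, -0.028, 0, 0], [0.01, 0.016, -0.028, 0, 0], [0.01, 0.016, -0.028, 0, 0]],
])

```text
time: 35.72
eef_pos: [0.5996, 0.06, 0.2054]
tool_rot: [3.141, 0.002, 0.0]
force: [1.1, 0.3, -2.0]
opening: 0.311
grip_force: 30.0
```

Call:
move_arm([
  [[0.01, 0.01, -0.02, 0, 0], [0.01, 0.0025, -0.01, 0, 0], [0.01, 0, 0, 0, 0], [0.01, 0, 0, 0, 0], [0.01, 0, 0, 0.01, 0], [0.01, 0, 0, 0.02, 0], [0.01, 0, 0, 0.025, 0], [0.01, 0, 0, 0.025, 0]],
])

```text
time: 36.38
eef_pos: [0.6121, 0.0855, 0.1258]
tool_rot: [3.141, -0.001, -0.003]
force: [-0.2, -0.6, -1.5]
opening: 0.311
grip_force: 30.0
```

Call:
move_arm([
  [[0.01, 0, 0, 0.02, 0], [0.01, 0, 0, 0.018, 0], [0.01, 0, 0, 0.013, 0], [0.01, 0, 0, 0.006, 0], [0.01, 0, 0, 0.003, 0], [0.01, 0, 0, 0, 0], [0.01, 0, 0, 0, 0], [0.01, 0, 0, 0, 0]],
])

```text
time: 37.05
eef_pos: [0.6131, 0.0881, 0.0677]
tool_rot: [-3.141, -0.002, -0.0]
force: [-0.6, 0.3, -0.8]
opening: 0.312
grip_force: 30.0
```

Call:
move_arm([
  [[0.01, 0, 0, 0.001, 0], [0.01, 0, 0, 0.001, 0], [0.01, 0, 0, 0.0005, 0], [0.01, 0, 0, 0.0005, 0], [0.01, 0, 0, 0, 0], [0.01, 0, 0, 0, 0], [0.01, 0, 0, 0, 0], [0.01, 0, 0, 0, 0]],
])

```text
time: 37.72
eef_pos: [0.6128, 0.0881, 0.0642]
tool_rot: [-3.141, -0.001, -0.0]
force: [-2.4, 0.1, 5.0]
opening: 0.314
grip_force: 30.0
```

Call:
move_arm([
  [[0.055, 0, 0, 0, 0], [0.055, 0, 0, 0, 0], [0.055, 0, 0, 0, 0], [0.055, 0, 0, 0, 0], [0.055, 0, 0, -0.01, 0], [0.055, 0, 0, -0.025, 0], [0.055, 0, 0, -0.03, 0], [0.055, 0, 0, -0.025, 0]],
])

```text
time: 38.38
eef_pos: [0.6125, 0.0881, 0.1557]
tool_rot: [-3.141, -0.0, -0.0]
force: [0.6, 0.3, 0.3]
opening: 0.626
grip_force: 0.0
```

Call:
move_arm([
  [[0.055, -0.004, 0.015, 0, 0], [0.055, -0.008, 0.033, 0, 0], [0.055, -0.009, 0.036, 0, 0], [0.055, -0.009, 0.036, 0, 0], [0.055, -0.009, 0.036, 0, 0], [0.055, -0.009, 0.036, 0, 0], [0.055, -0.009, 0.036, 0, 0], [0.055, -0.009, 0.036, 0, 0]],
])

```text
time: 39.05
eef_pos: [0.5454, -0.1779, 0.1541]
tool_rot: [3.141, -0.0, -0.0]
force: [0.2, 0.1, -0.0]
opening: 0.627
grip_force: 0.0
```

Call:
move_arm([
  [[0.055, -0.009, 0.036, 0, 0], [0.055, -0.009, 0.036, 0, 0], [0.055, -0.006, 0.022, 0, 0], [0.055, -0.002, 0.0105, 0, 0], [0.055, 0, 0, 0, 0], [0.055, 0, 0, 0.01, 0], [0.055, 0, 0, 0.01, 0], [0.055, 0, 0, 0, 0]],
])

```text
time: 39.72
eef_pos: [0.5198, -0.2773, 0.1309]
tool_rot: [-3.139, 0.003, 0.003]
force: [-0.2, -0.1, 0.2]
opening: 0.626
grip_force: 0.0
```

```bash
python3 - <<'E'
from h import *
print(manip.state()['eef_pos'])
p,d=manip.snapshot("side")
for k,v in caps(p,(195,80,340,250)).items():
    for b in v: print(k,b[0].round(1),b[1],ray("side",b[0],.112))
p,d=manip.snapshot("top")
v=caps(p,(200,145,280,210))['red'];print(v,ray("top",v[0][0],.121))
E
```

```text
[ 0.51977774 -0.27732821  0.13087346]
red [220.8 206.3] [214 200  13  16 131] [[0.6112738  0.08558103]]
yellow [289.1 103.4] [284  99  10  11  75] [[ 0.45639421 -0.28884195]]
blue [266.4 105.1] [261 100  11  12  85] [[ 0.51783698 -0.28018045]]
[(array([216.11904762, 162.78571429]), array([211, 158,  11,  10,  84], dtype=int32))] [[0.6108118  0.08765847]]
```

Call:
move_arm([
  [[0.055, 0, 0, 0.012, 0], [0.055, 0, 0, 0.015, 0], [0.055, 0, 0, 0.016, 0], [0.055, 0, 0, 0.015, 0], [0.055, 0, 0, 0.009, 0], [0.055, 0, 0, 0.005, 0], [0.055, 0, 0, 0, 0], [0.055, 0, 0, 0, 0]],
])

```text
time: 40.48
eef_pos: [0.5205, -0.2804, 0.0617]
tool_rot: [3.142, -0.0, -0.0]
force: [-0.5, 0.1, 0.0]
opening: 0.629
grip_force: 0.0
```

Call:
move_arm([
  [[0.01, 0, 0, 0, 0], [0.01, 0, 0, 0, 0], [0.01, 0, 0, 0, 0], [0.01, 0, 0, 0, 0], [0.01, 0, 0, 0, 0], [0.01, 0, 0, 0, 0], [0.01, 0, 0, 0, 0], [0.01, 0, 0, 0, 0]],
])

```text
time: 41.15
eef_pos: [0.5205, -0.2808, 0.0619]
tool_rot: [3.141, -0.001, -0.0]
force: [-0.8, -0.6, 2.9]
opening: 0.314
grip_force: 30.0
```

Call:
move_arm([
  [[0.01, 0, 0, -0.005, 0], [0.01, 0, 0, -0.01, 0], [0.01, 0, 0, -0.02, 0], [0.01, 0, 0, -0.025, 0], [0.01, 0, 0, -0.03, 0], [0.01, 0, 0, -0.03, 0], [0.01, 0, 0, -0.02, 0], [0.01, 0.002, -0.005, -0.005, 0]],
])

```text
time: 41.82
eef_pos: [0.5235, -0.2771, 0.2111]
tool_rot: [3.138, -0.005, -0.002]
force: [-0.7, -0.6, -1.6]
opening: 0.31
grip_force: 30.0
```

Call:
move_arm([
  [[0.01, 0.005, -0.015, 0, 0], [0.01, 0.01, -0.026, 0, 0], [0.01, 0.01, -0.026, 0, 0], [0.01, 0.01, -0.026, 0, 0], [0.01, 0.01, -0.026, 0, 0], [0.01, 0.01, -0.026, 0, 0], [0.01, 0.01, -0.026, 0, 0], [0.01, 0.01, -0.026, 0, 0]],
])

```text
time: 42.48
eef_pos: [0.5969, -0.0765, 0.2055]
tool_rot: [-3.141, 0.002, 0.0]
force: [0.4, -0.2, -1.8]
opening: 0.313
grip_force: 30.0
```

Call:
move_arm([
  [[0.01, 0.01, -0.026, 0, 0], [0.01, 0.008, -0.02, 0, 0], [0.01, 0.003, -0.012, 0, 0], [0.01, 0, 0, 0, 0], [0.01, 0, 0, 0.01, 0], [0.01, 0, 0, 0.02, 0], [0.01, 0, 0, 0.025, 0], [0.01, 0, 0, 0.025, 0]],
])

```text
time: 43.15
eef_pos: [0.6177, -0.0235, 0.1253]
tool_rot: [3.14, -0.0, -0.003]
force: [0.2, -0.7, -1.8]
opening: 0.31
grip_force: 30.0
```

Call:
move_arm([
  [[0.01, 0, 0, 0.02, 0], [0.01, 0, 0, 0.018, 0], [0.01, 0, 0, 0.013, 0], [0.01, 0, 0, 0.006, 0], [0.01, 0, 0, 0.003, 0], [0.01, 0, 0, 0, 0], [0.01, 0, 0, 0, 0], [0.01, 0, 0, 0, 0]],
])

```text
time: 43.82
eef_pos: [0.6191, -0.0206, 0.0677]
tool_rot: [3.142, -0.002, -0.0]
force: [-0.0, 0.1, -2.1]
opening: 0.312
grip_force: 30.0
```

Call:
move_arm([
  [[0.01, 0, 0, 0.001, 0], [0.01, 0, 0, 0.001, 0], [0.01, 0, 0, 0.0005, 0], [0.01, 0, 0, 0.0003, 0], [0.01, 0, 0, 0, 0], [0.01, 0, 0, 0, 0], [0.01, 0, 0, 0, 0], [0.01, 0, 0, 0, 0]],
])

```text
time: 44.48
eef_pos: [0.6185, -0.0205, 0.064]
tool_rot: [3.142, -0.0, -0.0]
force: [0.4, 0.1, 1.3]
opening: 0.314
grip_force: 30.0
```

Call:
move_arm([
  [[0.055, 0, 0, 0, 0], [0.055, 0, 0, 0, 0], [0.055, 0, 0, 0, 0], [0.055, 0, 0, 0, 0], [0.055, 0, 0, -0.01, 0], [0.055, 0, 0, -0.025, 0], [0.055, 0, 0, -0.03, 0], [0.055, 0, 0, -0.025, 0]],
])

```text
time: 45.15
eef_pos: [0.6185, -0.0204, 0.156]
tool_rot: [-3.141, -0.001, -0.0]
force: [0.0, -0.6, 0.9]
opening: 0.625
grip_force: 0.0
```

Call:
move_arm([
  [[0.055, -0.008, 0.013, 0, 0], [0.055, -0.016, 0.027, 0, 0], [0.055, -0.018, 0.031, 0, 0], [0.055, -0.018, 0.031, 0, 0], [0.055, -0.018, 0.031, 0, 0], [0.055, -0.018, 0.031, 0, 0], [0.055, -0.018, 0.031, 0, 0], [0.055, -0.018, 0.031, 0, 0]],
])

```text
time: 45.82
eef_pos: [0.485, -0.248, 0.1544]
tool_rot: [3.141, -0.001, -0.0]
force: [0.4, -0.1, -0.4]
opening: 0.627
grip_force: 0.0
```

Call:
move_arm([
  [[0.055, -0.018, 0.027, 0, 0], [0.055, -0.0095, 0.0165, 0, 0], [0.055, 0, 0, 0, 0], [0.055, 0, 0, 0, 0], [0.055, 0, 0, 0.01, 0], [0.055, 0, 0, 0.015, 0], [0.055, 0, 0, 0.016, 0], [0.055, 0, 0, 0.015, 0]],
])

```text
time: 46.48
eef_pos: [0.4597, -0.2881, 0.0965]
tool_rot: [-3.141, -0.0, 0.003]
force: [0.1, 0.1, 0.4]
opening: 0.625
grip_force: 0.0
```

Call:
move_arm([
  [[0.055, 0, 0, 0.016, 0], [0.055, 0, 0, 0.012, 0], [0.055, 0, 0, 0.008, 0], [0.055, 0, 0, 0, 0], [0.055, 0, 0, 0, 0], [0.01, 0, 0, 0, 0], [0.01, 0, 0, 0, 0], [0.01, 0, 0, 0, 0]],
])

```text
time: 47.15
eef_pos: [0.4593, -0.2901, 0.0625]
tool_rot: [3.141, -0.001, -0.0]
force: [-0.3, -0.4, 1.3]
opening: 0.437
grip_force: 0.0
```

Call:
move_arm([
  [[0.01, 0, 0, 0, 0], [0.01, 0, 0, 0, 0], [0.01, 0, 0, 0, 0], [0.01, 0, 0, 0, 0], [0.01, 0, 0, 0, 0], [0.01, 0, 0, 0, 0], [0.01, 0, 0, 0, 0], [0.01, 0, 0, 0, 0]],
])

```text
time: 47.82
eef_pos: [0.4591, -0.2902, 0.0622]
tool_rot: [3.141, -0.001, -0.0]
force: [-0.9, -0.0, 6.0]
opening: 0.307
grip_force: 30.0
```

Call:
move_arm([
  [[0.01, 0, 0, -0.005, 0], [0.01, 0, 0, -0.01, 0], [0.01, 0, 0, -0.02, 0], [0.01, 0, 0, -0.025, 0], [0.01, 0, 0, -0.03, 0], [0.01, 0, 0, -0.03, 0], [0.01, 0, 0, -0.02, 0], [0.01, 0.002, -0.006, -0.005, 0]],
])

```text
time: 48.48
eef_pos: [0.4618, -0.2858, 0.2109]
tool_rot: [3.138, -0.005, -0.002]
force: [0.7, -0.2, -1.9]
opening: 0.312
grip_force: 30.0
```

Call:
move_arm([
  [[0.01, 0.006, -0.02, 0, 0], [0.01, 0.01, -0.03, 0, 0], [0.01, 0.01, -0.032, 0, 0], [0.01, 0.01, -0.032, 0, 0], [0.01, 0.01, -0.032, 0, 0], [0.01, 0.01, -0.032, 0, 0], [0.01, 0.01, -0.032, 0, 0], [0.01, 0.01, -0.032, 0, 0]],
])

```text
time: 49.15
eef_pos: [0.5361, -0.0398, 0.2058]
tool_rot: [-3.141, 0.002, 0.0]
force: [1.0, -0.6, -2.7]
opening: 0.312
grip_force: 30.0
```

Call:
move_arm([
  [[0.01, 0.01, -0.032, 0, 0], [0.01, 0.008, -0.026, 0, 0], [0.01, 0.005, -0.015, 0, 0], [0.01, 0, 0, 0, 0], [0.01, 0, 0, 0.01, 0], [0.01, 0, 0, 0.02, 0], [0.01, 0, 0, 0.025, 0], [0.01, 0, 0, 0.025, 0]],
])

```text
time: 49.82
eef_pos: [0.5591, 0.0292, 0.1251]
tool_rot: [3.141, 0.0, -0.002]
force: [-0.4, 0.1, -2.8]
opening: 0.313
grip_force: 30.0
```

Call:
move_arm([
  [[0.01, 0, 0, 0.02, 0], [0.01, 0, 0, 0.018, 0], [0.01, 0, 0, 0.013, 0], [0.01, 0, 0, 0.006, 0], [0.01, 0, 0, 0.003, 0], [0.01, 0, 0, 0, 0], [0.01, 0, 0, 0, 0], [0.01, 0, 0, 0, 0]],
])

```text
time: 50.48
eef_pos: [0.5604, 0.0308, 0.0676]
tool_rot: [3.142, -0.001, -0.001]
force: [0.8, 1.0, -1.8]
opening: 0.31
grip_force: 30.0
```

Call:
move_arm([
  [[0.01, 0, 0, 0.001, 0], [0.01, 0, 0, 0.001, 0], [0.01, 0, 0, 0.0005, 0], [0.01, 0, 0, 0.0005, 0], [0.01, 0, 0, 0, 0], [0.01, 0, 0, 0, 0], [0.01, 0, 0, 0, 0], [0.01, 0, 0, 0, 0]],
])

```text
time: 51.15
eef_pos: [0.5602, 0.031, 0.0642]
tool_rot: [3.142, -0.001, -0.0]
force: [-1.8, -0.8, 6.5]
opening: 0.314
grip_force: 30.0
```

Release, lift and back off to the right.

Call:
move_arm([
  [[0.055, 0, 0, 0, 0], [0.055, 0, 0, 0, 0], [0.055, 0, 0, 0, 0], [0.055, 0, 0, 0, 0], [0.055, 0, 0, -0.01, 0], [0.055, 0, 0, -0.025, 0], [0.055, 0, 0, -0.03, 0], [0.055, 0, 0, -0.03, 0]],
])

```text
time: 51.82
eef_pos: [0.5593, 0.0311, 0.1601]
tool_rot: [-3.141, 0.001, 0.0]
force: [0.9, -0.1, -0.3]
opening: 0.625
grip_force: 0.0
```

Call:
move_arm([
  [[0.055, 0, 0, -0.03, 0], [0.055, -0.01, 0.015, 0, 0], [0.055, -0.015, 0.03, 0, 0], [0.055, -0.015, 0.03, 0, 0], [0.055, -0.015, 0.03, 0, 0], [0.055, -0.015, 0.03, 0, 0], [0.055, -0.015, 0.03, 0, 0], [0.055, -0.015, 0.03, 0, 0]],
])

```text
time: 52.48
eef_pos: [0.4589, -0.1652, 0.1896]
tool_rot: [3.141, -0.001, -0.0]
force: [0.2, 0.2, 0.2]
opening: 0.626
grip_force: 0.0
```

Call:
move_arm([
  [[0.055, -0.003, 0.03, 0, 0], [0.055, 0, 0.03, 0, 0], [0.055, 0, 0.03, 0, 0], [0.055, 0, 0.02, 0, 0], [0.055, 0, 0.01, 0, 0], [0.055, 0, 0, 0, 0], [0.055, 0, 0, 0, 0], [0.055, 0, 0, 0, 0]],
])

```text
time: 53.15
eef_pos: [0.4571, -0.2821, 0.1889]
tool_rot: [-3.141, -0.0, 0.002]
force: [-0.8, 0.8, 0.1]
opening: 0.624
grip_force: 0.0
```

```bash
python3 - <<'E'
from h import *
for n,z,b in(("top",.121,(200,145,280,210)),("side",.112,(195,155,270,250))):
    p,d=manip.snapshot(n); p0=np.load(n+"0.npz")['p']
    for k in("red","yellow","blue"):
        a=caps(p,b)[k];a0=caps(p0,b)[k]
        print(n,k,a and (ray(n,a[0][0],z)-ray(n,a0[0][0],z)).round(4))
    if n=="side": cv2.imwrite("pics/a10.png",np.hstack([cv2.resize(q[140:370,180:350],None,fx=2.3,fy=2.3) for q in(p0,p)])[:,:,::-1])
E
```

```text
top red [[-0.0003 -0.0002]]
top yellow [[-0.0002  0.0005]]
top blue [[-0.0007  0.0007]]
side red [[-0.001   0.0026]]
side yellow [[-0.0007  0.0005]]
side blue [[-0.0002  0.0012]]
```

View pics/a10.png

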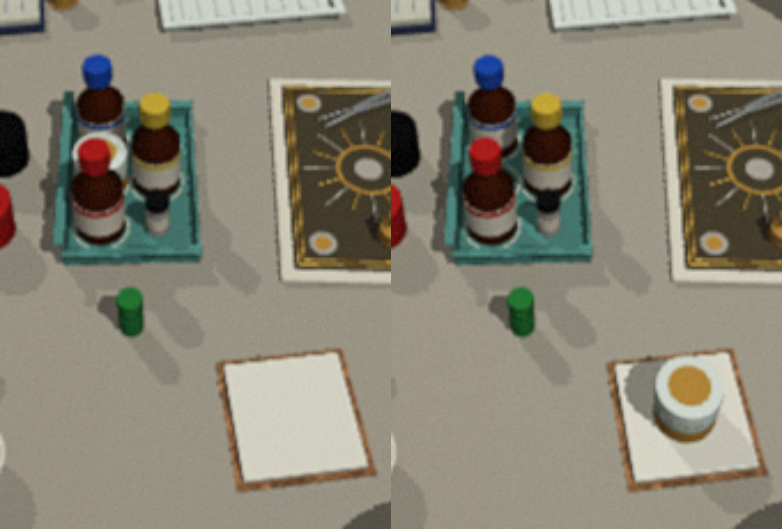

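The before and after views match: all caps are within 1–3 mm of where they started, and the jar stands mid-tile at (687,400). I'll hand in.

```bash
python3 -c "
from workcell import manip
print(manip.finish_job())"
```

```text
the job is handed in; nothing more can be done
None
```

The job is handed in: all three bottles are back upright in their own places (within about 3 mm by camera), the jar stands in the middle of the tile, and the vials were left alone; no verdict was returned.

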